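# Snap a casting mould shut in the hinged hand press

## Robot

A 6-joint arm with a two-finger parallel gripper is mounted at the origin on the work surface. World frame = base frame: x ahead of the robot, y to its left, z up, the work surface at z = 0. Lengths are in mm, angles in rad, forces in N, time in s.
With the tool pointing down it reaches from about 400 to 825 mm from the base axis. Payload 7 kg.
Tool frame: the origin (TCP) lies at the very end of the fingers, on their centre line; the grasp point (between the pads) lies 19 mm behind it; z points along the fingers, y is the direction in which the jaws open and shut (so a half turn about z gives the same grasp; the last joint's range is limited). The gripper opens to 88 mm and grips with 3 to 60 N. Pads are 19 mm wide; open, the fingers measure 130 mm over their backs; the gripper's body (78 mm by 193 mm) begins 47 mm behind the grasp point.
Start: joints at [1.597, 0.359, 0.012, 0, -1.224, -0.288], TCP at [174.713, 651.974, 226.561] pointing down, gripper open.
Joint ranges: [-3.07, 3.07], [-1.43, 2.12], [-1.02, 1.25], [-3.03, 1.67], [-3.05, -0], [-3.03, 3.03]. Speed limits (rad/s): [2.39, 2.39, 3.01, 3.14, 3.14, 3.14].

## Interface

Orientations are given as a unit quaternion [x, y, z, w].
In Python, from plant import bot gives the robot as it stands. Calls block until the motion is done:
- bot.move_ptp(position, orientation): joint-space move of the TCP to a pose.
- bot.line_to(position, velocity=150, ori=None): straight line of the TCP; ori=None keeps the orientation; velocity is the mean speed in mm/s.
- bot.move_joints(angles): joint-space move.
- bot.move_gripper(opening, force=None): finger opening in mm; force is the grip in N (None keeps the last); returns when the fingers have stopped.
- bot.pause(seconds).
- bot.solve_ik(position, orientation): joint angles nearest the present ones, or None.
- bot.read_state(): the state.
- bot.camera(name): name is "scene" or "top" or "wrist"; returns the picture (400x640x3 uint8, red, green, blue); there is no depth.
- bot.get_calibration(name): a dict with "fx", "fy", "cx", "cy" (pixels), "view" (4x4, takes a point from world to camera coordinates); the wrist camera has in their place "T_tool_cam" (4x4, takes a point from camera to tool coordinates, whose origin is the TCP and whose axes are the flange's). Camera axes: x right, y up, looking along -z (the intrinsics and any distortion apply to the point x, -y, -z); pixel columns grow to the right and rows downward; lengths in mm; the calibration is good to about 2 mm. A picture is of the moment at which its call begins: read the wrist's pose just before it. get_calibration takes no time and is no camera call.
A pose or a line that the arm cannot do raises bot.Unreachable and nothing moves.
- bot.close_job(): hands the job in, once; it reports no verdict.
The state is a dict: "t": time; "joint_pos": joint angles; "qvel": joint speeds; "tau": joint torques, N m; "tcp_pos": TCP position; "eef_rot": TCP orientation; "contact_force": force on the tool from outside, world axes, zero at the start; "moment": the same for the moment, N m; "width": finger opening in mm.
Only numpy, scipy, OpenCV 4.12 (cv2) and the standard library are available. Lean on these libraries where they do the work, as an engineer would, in place of code of your own. Each camera call takes 0.05 s, during which the arm holds its last target.

## Task

Set the open green casting mould down in the nest of the hand press, then swing the press's upper handle down onto it and squeeze the two handles together, feeling the resistance build, until the catch gives and the mould snaps shut. Ease off as soon as it gives: the plaster inside is brittle, so never bear down hard on the mould, do not push it shut with the gripper itself, leave it in the nest, and leave the other things on the bench where they are.

Things in the scene. Friction and masses are not known exactly. Their poses are not given: they have to be found in the camera images.
- mould: Lower half of the green two-part mould (loose, 0.2 to 0.3 kg with its top): box 56 mm (own x) x 40 mm (own y) x 28 mm tall. Origin at the centre of its underside, z up. Carry it by the 40 mm wide sides of this half; the upper half is inset 3 mm from them. The whole open mould is 56 mm tall, shut 48 mm. Either way round fits the nest.
- mould_top: Upper half of the mould, 51 x 34 x 20 mm, sliding on pins. Origin: centre of its underside, 36 mm above the mould's origin when open, 28 mm when shut. A snap catch resists a push on its top with up to about 27 N (peak some 3 mm down), then gives, and past 5 mm pulls shut and stays. The brittle mould stands at most 45 N from the press.
- press: Grey hand press bolted to the bench: two handles hinged together at the far (+x) end, the lower one fixed along the base. Origin on the bench under the nest's centre; x from the handles' free ends to the hinge, y across, z up. Base 85 mm wide, from x = -145 to 105 mm. Two cheeks beside the hinge reach 114 mm above the bench and are 50 mm apart over all.
- nest (a point): Centre of the flat floor of the press's nest, 30 mm above the bench, axes as the press. The nest is a rectangular pocket 61 mm (x) by 45 mm (y) with a steel rim 7 mm tall and 6 mm thick. The mould lies in it lengthwise (its x along the nest's x).
- hinge (a point): Centre of the handles' level hinge pin, which runs along the press's y; 75 mm beyond the nest's centre along the press's x, 98 mm above the bench.
- grip_pad (a point): Push here to close the press: centre of the outer face of the black pad at the upper handle's end, 150 mm from the hinge along the handle and 7 mm off its centreline. Turns with the handle; axes as the press when level. Pad 60 mm long (115 to 175 mm from the hinge), 30 mm wide, 14 mm thick; the red bar up to it is 24 mm wide, 12 mm thick.
- press_handle (a joint): Upper handle's angle, rad: 0 level over the lower handle, positive raised, 1.57 upright, range -0.2 to 1.8; raised at the start. Stiff hinge (0.12 N m): it stays where left. A brass foot under it, 75 mm from the hinge, bears on the mould. How far the foot is screwed out is unknown: it meets the open mould between about 0.0 and 0.29, so feel for it. Push at the pad is half that on the mould.
- shut_mould: Bystander: blue mould of the same kind, already shut, 56 x 40 x 48 mm; not to be used; origin at the centre of its underside.
- cup: Bystander: terracotta cup, 72 mm across, 85 mm tall; origin at the centre of its underside.
- prop: Bystander: cream kiln-prop ring, 44 mm across, 35 mm tall; origin at the centre of its underside.
- cone: Bystander: small terracotta cone, 26 mm across, 45 mm tall; origin at the centre of its underside.
- glaze_jar: Bystander: clear jar with white cap, 64 mm across, 85 mm tall; origin at the centre of its underside.
- brush: Bystander: a brush lying on the bench; origin under its middle.
- dish: Bystander: white bowl, 110 mm across, 30 mm tall; origin at the centre of its underside.
Things that resemble listed ones, but are neither listed nor needed, are in the scene too. Of the things that look like the mould, take the one that is farthest to the robot's right at the start.

How it is judged:
By the outcome, as a careful person would: the job done as asked, in the order asked, and still so for the second after the job is handed in, with the robot touching nothing.
It also fails if it takes over 61 s, if anything falls off the work surface, if the arm or the gripper's body presses on something with over 40 N, if the wrist force passes 120 N, or if a joint passes its speed limit or range.

## Working session

There is one attempt and no reset: what is moved stays moved. The work goes in short steps, each a Python script; the robot and the scene stay as the last script left them, time stands still between calls to the robot, and variables do not carry over. Pictures are saved under pics/ and viewed, and the job is handed in when it is done.

```bash
ls -la; mkdir -p pics; python3 - <<'E'
from plant import bot
import cv2, numpy as np
s=bot.read_state(); print(s)
for n in("scene","top","wrist"):
    im=bot.camera(n); cv2.imwrite(f"pics/{n}0.png",im[:,:,::-1]); c=bot.get_calibration(n); print(n,c)
E
```

```text
total 12
drwxr-xr-x  3 agent agent 4096 Dec  7 01:15 .
drwxr-xr-x 23 root  root  4096 Dec  7 01:15 ..
drwxr-xr-x  2 agent agent 4096 Dec  7 01:15 pics
{'t': 0.0, 'joint_pos': array([ 1.59706108e+00,  3.59391463e-01,  1.11280108e-02, -3.81197801e-04,
       -1.22413018e+00, -2.88056374e-01]), 'qvel': array([ 1.58971473e-03, -8.32739528e-04,  8.10665509e-04, -2.67565180e-04,
        1.30708441e-04,  7.58074518e-05]), 'tau': array([-5.05669523e-04, -5.82726645e+01,  2.93059945e+01,  6.99714527e+00,
        6.96104922e-03, -1.46141033e-04]), 'tcp_pos': array([174.61421983, 651.53569596, 225.64424363]), 'eef_rot': array([ 9.91436563e-01, -1.30586646e-01, -5.19993990e-05,  8.16857620e-04]), 'contact_force': array([-0.91118013,  0.73398178,  0.3356758 ]), 'moment': array([-0.03980333,  0.00845086, -0.06076904]), 'width': 87.61023318098681}
scene {'fx': 432.3687771278484, 'fy': 432.3687771278484, 'cx': 316.42500406807767, 'cy': 196.39983852001984, 'view': array([[-8.11734039e-01,  5.83772640e-01,  1.72439908e-02,
         4.39981604e+02],
       [-4.54602972e-01, -6.50108682e-01,  6.08847140
[... 425 characters left out ...]
1, -2.46253604e-02,  7.04873521e-02,
        -5.17988142e+02],
       [-7.05211293e-02, -5.04831345e-04,  9.97510158e-01,
        -1.39685123e+03],
       [ 0.00000000e+00,  0.00000000e+00,  0.00000000e+00,
         1.00000000e+00]])}
wrist {'fx': 330.47908282434275, 'fy': 330.47908282434275, 'cx': 324.2141607939548, 'cy': 195.41312919728878, 'T_tool_cam': array([[-5.51307548e-04,  9.56000610e-01,  2.93364159e-01,
         7.87223670e+01],
       [ 9.99999846e-01,  5.07923999e-04,  2.24062171e-04,
        -4.99676407e-01],
       [ 6.51968753e-05,  2.93364237e-01, -9.56000743e-01,
        -1.58742423e+02],
       [ 0.00000000e+00,  0.00000000e+00,  0.00000000e+00,
         1.00000000e+00]])}
```

View pics/scene0.png

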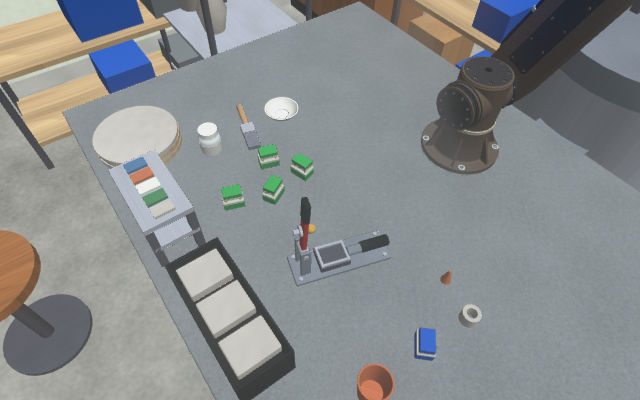

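View pics/top0.png

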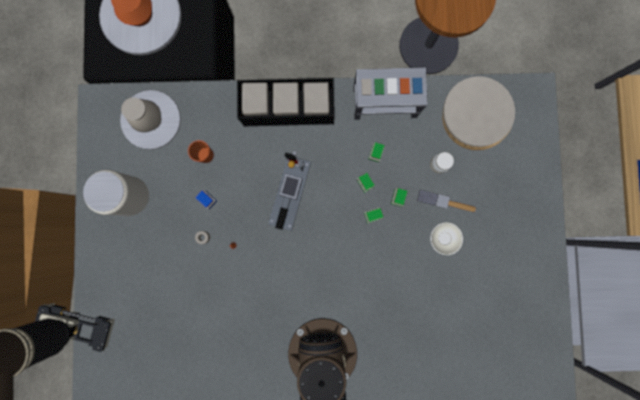

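View pics/wrist0.png

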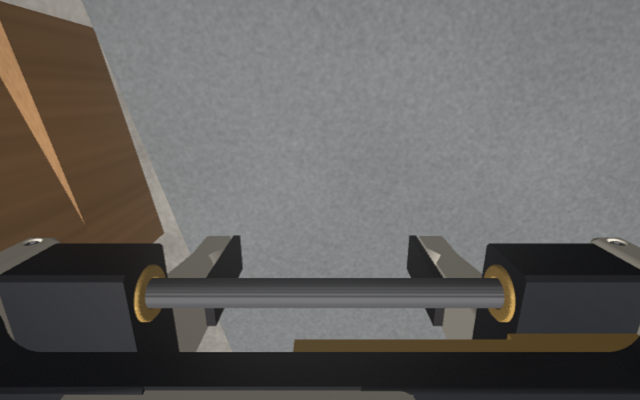

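The top view shows four green moulds at (377,151), (366,182), (400,197) and (374,215). The rightmost, at (400,197), is the target. The press is at about (290,190) with its handle upright.

```bash
cat > h.py <<'E'
import numpy as np, cv2
from scipy.spatial.transform import Rotation as R
def ray(cal,uv,T=None):
    d=np.array([(uv[0]-cal["cx"])/cal["fx"],-(uv[1]-cal["cy"])/cal["fy"],-1.])
    M=T if T is not None else np.linalg.inv(cal["view"])
    return M[:3,3],M[:3,:3]@d
def plane(cal,uv,z,T=None):
    o,d=ray(cal,uv,T); return o+d*(z-o[2])/d[2]
def tri(rs):
    A=np.zeros((3,3));b=np.zeros(3)
    for o,d in rs:
        d=d/np.linalg.norm(d);P=np.eye(3)-np.outer(d,d);A+=P;b+=P@o
    p=np.linalg.solve(A,b)
    return p,[np.linalg.norm((np.eye(3)-np.outer(d,d)/(d@d))@(p-o)) for o,d in rs]
def project(cal,p,T=None):
    V=np.linalg.inv(T) if T is not None else cal["view"]
    q=V[:3,:3]@np.asarray(p)+V[:3,3]
    return np.array([cal["cx"]+cal["fx"]*q[0]/-q[2],cal["cy"]-cal["fy"]*q[1]/-q[2]])
def wristT(s,cal):
    T=np.eye(4);T[:3,:3]=R.from_quat(s["eef_rot"]).as_matrix();T[:3,3]=s["tcp_pos"]
    return T@cal["T_tool_cam"]
def greens(im,amin=15):
    hsv=cv2.cvtColor(im,cv2.COLOR_RGB2HSV)
    m=cv2.inRange(hsv,(50,120,60),(75,255,255))
    n,l,st,c=cv2.connectedComponentsWithStats(m)
    return m,[(st[i],c[i]) for i in range(1,n) if st[i][4]>=amin]
E
python3 - <<'E'
from h import *
from plant import bot
ct=bot.get_calibration("top");cs=bot.get_calibration("scene")
t=cv2.imread("pics/top0.png")[:,:,::-1].copy();s=cv2.imread("pics/scene0.png")[:,:,::-1].copy()
for st,c in greens(t)[1]: 
    p=plane(ct,c,56);print("top",st,c,p.round(), "scene proj",project(cs,p).round())
for st,c in greens(s)[1]: print("scene",st,c)
a=cv2.resize(t[120:260,180:500],None,fx=2.5,fy=2.5,interpolation=cv2.INTER_CUBIC)
b=cv2.resize(s[90:300,190:410],None,fx=2.8,fy=2.8,interpolation=cv2.INTER_CUBIC)
cv2.imwrite("pics/topc.png",a[:,:,::-1]);cv2.imwrite("pics/scenec.png",b[:,:,::-1])
E
```

```text
top [375  80   8  14  88] [378.80681818  86.13636364] [ 899. -215.   56.] scene proj [149. 226.]
top [372 143  12  15 129] [377.31007752 150.10852713] [ 679. -203.   56.] scene proj [230. 190.]
top [359 173  15  16 136] [366.16176471 180.96323529] [ 575. -162.   56.] scene proj [272. 182.]
top [395 189  12  16 135] [400.47407407 196.07407407] [ 522. -275.   56.] scene proj [267. 149.]
top [367 209  16  12 136] [374.41911765 214.38235294] [ 463. -186.   56.] scene proj [301. 159.]
scene [258 145  19  11 144] [267.09027778 149.89583333]
scene [292 153  20  15 148] [301.89864865 160.08108108]
scene [263 176  19  16 171] [272.33333333 183.26315789]
scene [221 185  21  13 182] [230.81868132 190.71978022]
```

View pics/topc.png

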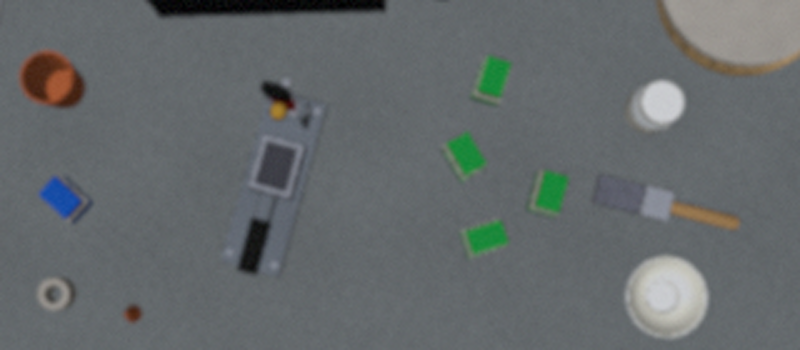

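View pics/scenec.png

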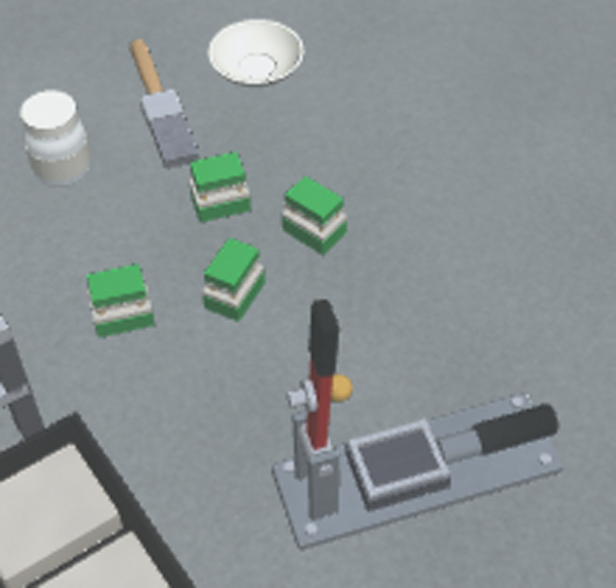

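The target mould is about (522,-275), and its top at z≈56 is consistent in both views. I'll move to view the press first, staying above the upright handle, and then the mould.

```bash
python3 - <<'E'
from h import *
from plant import bot
ct=bot.get_calibration("top");cs=bot.get_calibration("scene")
# rough: top crop px /2.5 + (180,120); scene crop /2.8+(190,90)
T=lambda a:(a[0]/2.5+180-.3,a[1]/2.5+120-.3); S=lambda a:(a[0]/2.8+190-.3,a[1]/2.8+90-.3)
for n,a,b in(("ball",(279,111),(341,388)),("padtip",(276,91),(322,305)),("nestc",(277,166),(400,462)),("lowpad end",(248,268),(550,420))):
    p,r=tri([ray(ct,T(a)),ray(cs,S(b))]); print(n,p.round(),np.round(r,1), plane(ct,T(a),37).round())
q=(R.from_euler('z',0)*R.from_quat([1,0,0,0])).as_quat()
for yaw in (0,180,-15,165):
    q=(R.from_euler('z',yaw,degrees=True)*R.from_quat([1,0,0,0])).as_quat()
    for p in ([550,100,400],[522,-275,230],[560,100,60]):
        j=bot.solve_ik(p,q); print(yaw,p,None if j is None else np.round(j,2))
E
```

```text
ball [619.  80. 169.] [2. 2.] [642.  90.  37.]
padtip [627.  72. 274.] [1. 1.] [669.  93.  37.]
nestc [566.  96.  25.] [2.4 2.4] [566.  94.  37.]
lowpad end [427. 139.  23.] [2.7 2.7] [429. 135.  37.]
0 [550, 100, 400] [ 0.53  0.1   0.06  0.   -1.53  1.04]
0 [522, -275, 230] [-0.15  0.22 -0.18  0.   -1.18  1.72]
0 [560, 100, 60] [ 0.52  0.35 -0.43  0.   -0.79  1.05]
180 [550, 100, 400] [ 0.53  0.1   0.06  0.   -1.53 -2.1 ]
180 [522, -275, 230] [-0.15  0.22 -0.18  0.   -1.18 -1.42]
180 [560, 100, 60] [ 0.52  0.35 -0.43  0.   -0.79 -2.09]
-15 [550, 100, 400] [ 0.53  0.1   0.06  0.   -1.53  0.78]
-15 [522, -275, 230] [-0.15  0.22 -0.18  0.   -1.18  1.46]
-15 [560, 100, 60] [ 0.52  0.35 -0.43  0.   -0.79  0.79]
165 [550, 100, 400] [ 2.97 -1.37  0.06  0.   -3.    1.48]
165 [522, -275, 230] [-0.15  0.22 -0.18  0.   -1.18 -1.68]
165 [560, 100, 60] [ 0.52  0.35 -0.43  0.   -0.79 -2.35]
```

```bash
python3 - <<'E'
from h import *
from plant import bot
import pickle
q=(R.from_euler('z',180,degrees=True)*R.from_quat([1,0,0,0])).as_quat()
out=[]
def shot(n):
    s=bot.read_state(); im=bot.camera("wrist"); out.append((s,im)); cv2.imwrite(f"pics/{n}.png",im[:,:,::-1])
j=bot.solve_ik([530,150,260],q); print(np.round(j,2)); bot.move_joints(j); bot.pause(.15); shot("wp1")
bot.line_to([530,40,260],300); bot.pause(.15); shot("wp2")
bot.line_to([500,-235,230],400); bot.pause(.15); shot("wm1")
bot.line_to([500,-315,230],300); bot.pause(.15); shot("wm2")
pickle.dump(out,open("v.pkl","wb")); print(bot.read_state()["t"])
E
```

```text
[ 0.63  0.13 -0.21  0.   -1.23 -2.2 ]
4.925
```

View pics/wp1.png

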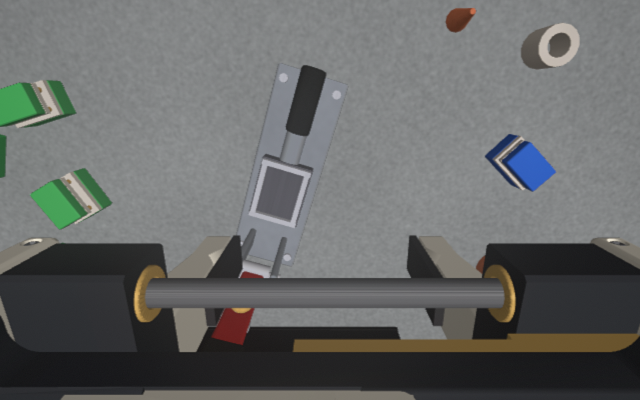

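View pics/wp2.png

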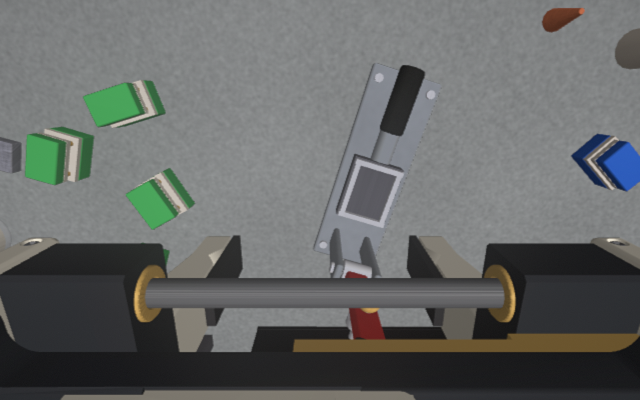

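View pics/wm1.png

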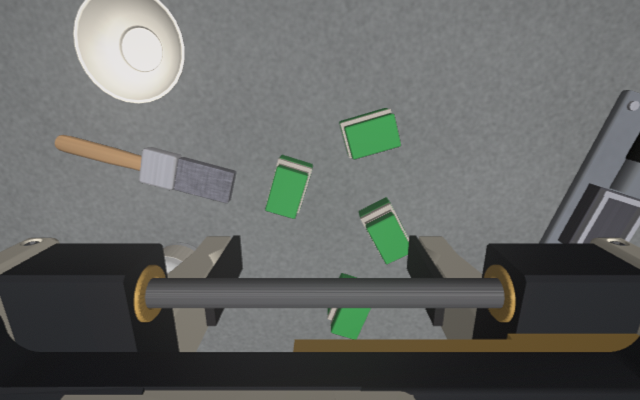

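View pics/wm2.png

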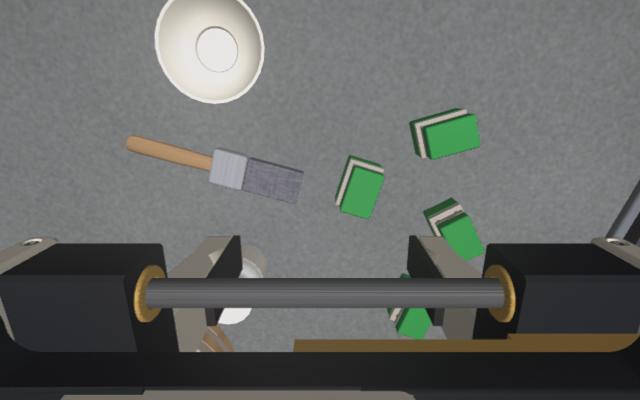

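Wrist views: the target is at (288,188) in wm1 and (361,188) in wm2. The nest is at (280,190) in wp1 and (371,190) in wp2. Next I extract the rectangles by mask.

```bash
python3 - <<'E'
from h import *
from plant import bot
import pickle
o=pickle.load(open("v.pkl","rb")); c=bot.get_calibration("wrist")
def rect(m):
    cs,_=cv2.findContours(m,cv2.RETR_EXTERNAL,cv2.CHAIN_APPROX_NONE)
    k=max(cs,key=cv2.contourArea); r=cv2.minAreaRect(k); return k,r,cv2.boxPoints(r)
res=[]
for i,(x,y) in ((2,(288,190)),(3,(361,190))):
    im=o[i][1]; hsv=cv2.cvtColor(im,cv2.COLOR_RGB2HSV)
    print(hsv[y,x], [tuple(im[yy,x]) for yy in range(y-40,y+40,8)])
for i,(x,y) in ((0,(280,190)),(1,(371,190))):
    im=o[i][1]; print([int(im[y,xx].mean()) for xx in range(x-45,x+45,3)])
    print([int(im[yy,x].mean()) for yy in range(y-45,y+50,3)])
ims=[cv2.resize(o[i][1][y-50:y+50,x-65:x+65],None,fx=3,fy=3,interpolation=cv2.INTER_CUBIC) for i,x,y in((0,280,195),(1,371,195),(2,288,190),(3,361,190))]
cv2.imwrite("pics/crops.png",np.vstack([np.hstack(ims[:2]),np.hstack(ims[2:])])[:,:,::-1])
E
```

```text
[ 66 139 158] [(np.uint8(125), np.uint8(127), np.uint8(127)), (np.uint8(48), np.uint8(92), np.uint8(56)), (np.uint8(127), np.uint8(124), np.uint8(115)), (np.uint8(71), np.uint8(157), np.uint8(88)), (np.uint8(71), np.uint8(157), np.uint8(87)), (np.uint8(72), np.uint8(158), np.uint8(89)), (np.uint8(71), np.uint8(158), np.uint8(88)), (np.uint8(72), np.uint8(158), np.uint8(89)), (np.uint8(72), np.uint8(158), np.uint8(89)), (np.uint8(128), np.uint8(132), np.uint8(131))]
[ 66 140 158] [(np.uint8(122), np.uint8(124), np.uint8(124)), (np.uint8(80), np.uint8(105), np.uint8(85)), (np.uint8(116), np.uint8(118), np.uint8(106)), (np.uint8(70), np.uint8(157), np.uint8(87)), (np.uint8(71), np.uint8(157), np.uint8(88)), (np.uint8(71), np.uint8(158), np.uint8(88)), (np.uint8(71), np.uint8(158), np.uint8(89)), (np.uint8(71), np.uint8(157), np.uint8(88)), (np.uint8(71), np.uint8(157), np.uint8(88)), (np.uint8(125), np.uint8(128), np.uint8(128))]
[135, 139, 137, 139, 117, 141, 129, 183, 183, 91, 94, 93, 92, 93, 94, 94, 92, 92, 92, 93, 92, 93, 183, 167, 126, 138, 137, 127, 133, 137]
[136, 136, 132, 113, 94, 81, 121, 184, 130, 91, 91, 92, 93, 94, 94, 94, 94, 94, 93, 93, 93, 93, 92, 92, 107, 182, 181, 139, 141, 140, 139, 135]
[135, 138, 97, 141, 140, 125, 81, 168, 183, 96, 93, 92, 92, 91, 93, 95, 91, 91, 92, 92, 91, 93, 181, 182, 137, 130, 135, 135, 134, 132]
[135, 136, 137, 121, 84, 71, 160, 183, 97, 90, 90, 91, 92, 93, 92, 95, 93, 91, 92, 92, 92, 92, 92, 93, 94, 177, 184, 139, 140, 140, 141, 141]
```

View pics/crops.png

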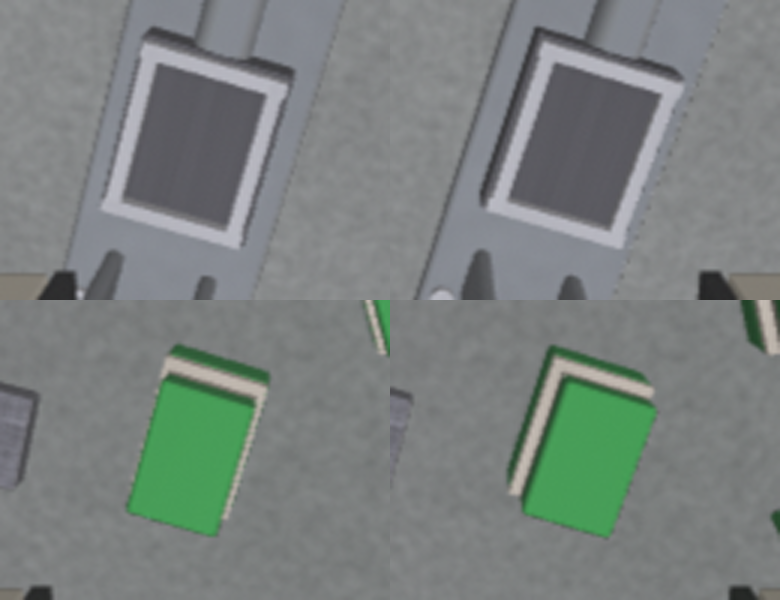

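```bash
cat >> h.py <<'E'
def corners(m,seed):
    n,l,st,c=cv2.connectedComponentsWithStats(m)
    cs,_=cv2.findContours((l==seed).astype(np.uint8),cv2.RETR_EXTERNAL,cv2.CHAIN_APPROX_NONE)
    k=max(cs,key=cv2.contourArea); r=cv2.minAreaRect(k)
    q=cv2.approxPolyDP(cv2.convexHull(k),6,True)[:,0].astype(float)
    return q
def comp(m,x,y,rad=60):
    n,l,st,c=cv2.connectedComponentsWithStats(m)
    b=[i for i in range(1,n) if np.hypot(*(c[i]-(x,y)))<rad]
    i=max(b,key=lambda i:st[i][4]); return corners(m,i)
E
python3 - <<'E'
from h import *
from plant import bot
import pickle
o=pickle.load(open("v.pkl","rb")); c=bot.get_calibration("wrist")
def go(name,views,maskf,z0):
    Q=[];Ts=[]
    for i,x,y in views:
        q=comp(maskf(o[i][1]),x,y); a=np.arctan2(*(q-q.mean(0)).T[::-1]); 
        # subpixel: push half a pixel outward
        q=q[np.argsort(a)]; Ts.append(wristT(o[i][0],c)); Q.append(q); print(name,q.tolist())
    if len(Q[0])!=4 or len(Q[1])!=4: return
    # match start
    P=[]
    best=min(range(4),key=lambda k:np.linalg.norm((np.roll(Q[1],k,0)-Q[1].mean(0))-(Q[0]-Q[0].mean(0))))
    Q[1]=np.roll(Q[1],best,0)
    for a,b in zip(*Q):
        p,r=tri([ray(c,a,Ts[0]),ray(c,b,Ts[1])]); P.append(p); print(p.round(1),np.round(r,1))
    P=np.array(P); print("tri centre",P.mean(0).round(1))
    for k in(0,1):
        W=np.array([plane(c,a,z0,Ts[k]) for a in Q[k]]); e=np.roll(W,-1,0)-W
        print("plane",W.mean(0).round(1),"sides",np.linalg.norm(e,axis=1).round(1),"ang",np.degrees(np.arctan2(e[:,1],e[:,0])).round(1))
go("nest",((0,280,190),(1,371,190)),lambda im:(im.min(2)>158).astype(np.uint8),37)
go("mould",((2,288,190),(3,361,190)),lambda im:((im[:,:,1]>140)&(im[:,:,0]<90)).astype(np.uint8),56)
E
```

```text
nest [[263.0, 160.0], [310.0, 174.0], [294.0, 227.0], [249.0, 214.0]]
nest [[357.0, 159.0], [403.0, 173.0], [382.0, 227.0], [338.0, 214.0]]
[523.1  79.7  37.1] [0.5 0.5]
[539.7 134.4  37.8] [0.5 0.5]
[608.8 113.5  35.8] [0.1 0.1]
[591.6  58.4  35.4] [0.1 0.1]
tri centre [565.8  96.5  36.5]
plane [565.8  96.6  37. ] sides [57.3 70.8 57.5 70.5] ang [  73.   -17.  -107.4  162.8]
plane [565.4  96.5  37. ] sides [57.5 72.2 57.7 71.7] ang [  73.   -17.2 -107.4  162.7]
mould [[278.0, 168.0], [306.0, 176.0], [294.0, 217.0], [266.0, 209.0]]
mould [[356.0, 168.0], [383.0, 176.0], [368.0, 218.0], [341.0, 210.0]]
[ 492.9 -280.7   56.3] [0.2 0.2]
[ 501.7 -252.2   54.4] [0.2 0.2]
[ 548.  -265.9   54.1] [0.4 0.4]
[ 538.2 -295.4   56.1] [0.4 0.4]
tri centre [ 520.2 -273.6   55.2]
plane [ 519.8 -273.5   56. ] sides [29.9 47.4 31.  47. ] ang [  73.6  -16.7 -107.   161.9]
plane [ 520.1 -273.7   56. ] sides [29.4 48.5 30.6 48.1] ang [  73.4  -16.4 -107.3  162.2]
```

Both measurements hold up. The mould is at (520.2,-273.6) with top z≈55 (open) and yaw −16.8°. The nest is at (565.7,96.5) with rim z≈36.5 and yaw −17.2°, and its sides are 57×72. I'll grasp with the camera on the side away from the hinge, 8 mm off centre and 9.5 mm above the base, so the fingertips clear the rim.

```bash
cat >> h.py <<'E'
def quat(yawdeg): return (R.from_euler('z',yawdeg,degrees=True)*R.from_quat([1,0,0,0])).as_quat()
YP=np.radians(-17.2); NEST=np.array([565.7,96.5,30.]); 
PX=np.array([np.cos(YP),np.sin(YP),0]); PY=np.array([-np.sin(YP),np.cos(YP),0])
def P(x,y,z): return NEST*[1,1,0]+PX*x+PY*y+[0,0,z]   # press frame -> world
E
python3 - <<'E'
from h import *
from plant import bot
ym=-16.8; a=np.radians(ym); q=quat(180+ym)
g=np.array([520.2,-273.6,0])-8*np.array([np.cos(a),np.sin(a),0])
bot.move_gripper(60,20)
j=bot.solve_ik(g+[0,0,120],q); print(np.round(j,2)); bot.move_joints(j)
bot.line_to(g+[0,0,70],200); 
s=bot.read_state(); print(s["tcp_pos"]-g, s["contact_force"], bot.read_state()["t"])
im=bot.camera("wrist"); cv2.imwrite("pics/pre.png",im[:,:,::-1])
E
```

```text
[-0.15  0.3  -0.34  0.   -0.93 -1.71]
[ 0.706961   -0.87720016 71.43851073] [ 0.24599013 -0.38450963  1.31101593] 6.575
```

View pics/pre.png

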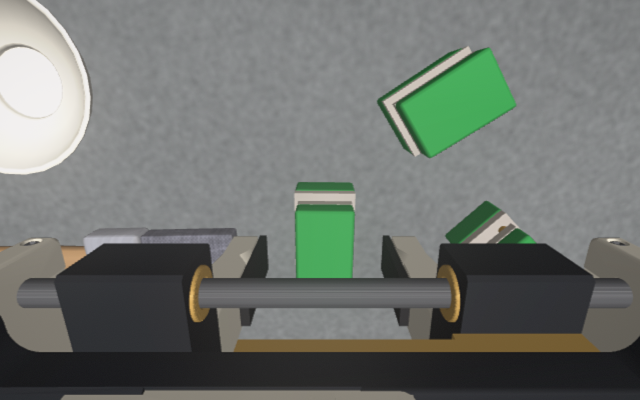

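The mould (columns 297–353) is centred between the fingers (267 and 383), and the brush is about 11 mm clear of the left finger. Grasping now.

```bash
python3 - <<'E'
from h import *
from plant import bot
ym=-16.8; a=np.radians(ym)
g=np.array([520.2,-273.6,0])-8*np.array([np.cos(a),np.sin(a),0])
bot.line_to(g+[0,0,9],60); bot.pause(.2); s=bot.read_state(); print(s["tcp_pos"],s["contact_force"])
bot.move_gripper(36,20); s=bot.read_state(); print(s["width"],s["tcp_pos"],s["contact_force"])
bot.line_to(g+[0,0,130],120); bot.pause(.2)
s=bot.read_state(); print(s["width"],s["tcp_pos"],s["contact_force"],s["t"])
im=bot.camera("wrist"); cv2.imwrite("pics/lift.png",im[:,:,::-1])
im=bot.camera("scene"); cv2.imwrite("pics/lifts.png",cv2.resize(im[60:300,180:440],None,fx=2.5,fy=2.5)[:,:,::-1])
E
```

```text
[ 512.76200028 -271.32607442    9.37985689] [ 0.69852316  1.50598186 -0.31318193]
39.788707458046304 [ 512.53061752 -271.31717809    9.06948885] [-0.77833839 -0.57195795  1.29486005]
39.38086835439324 [ 512.19920532 -271.20359208  129.23949737] [ 0.17126142 -0.33299832 -1.63343174] 9.8333
```

View pics/lift.png

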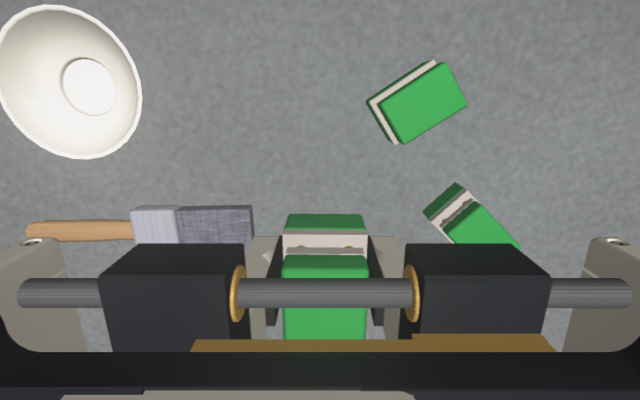

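View pics/lifts.png

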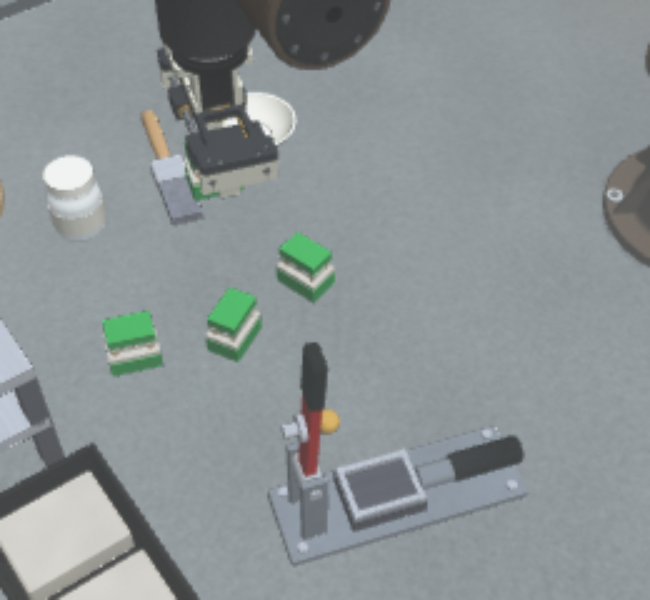

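```bash
python3 - <<'E'
from h import *
from plant import bot
q=quat(180-17.2)
bot.line_to(P(-60,0,150),200,ori=q)
bot.line_to(P(-8,0,110),120)
bot.line_to(P(-8,0,62),60); bot.pause(.3)
s=bot.read_state(); print(s["tcp_pos"]-P(-8,0,62),R.from_quat(s["eef_rot"]).as_euler("xyz",degrees=True).round(2),s["contact_force"],s["width"],s["t"])
for n in("wrist","scene","top"):
    im=bot.camera(n); 
    if n=="scene": im=cv2.resize(im[180:300,260:420],None,fx=4.5,fy=4.5,interpolation=cv2.INTER_CUBIC)
    if n=="top": im=cv2.resize(im[130:250,230:350],None,fx=4.5,fy=4.5,interpolation=cv2.INTER_CUBIC)
    cv2.imwrite(f"pics/ov_{n}.png",im[:,:,::-1])
E
```

```text
[0.13738298 0.08595408 0.31235381] [1.7998e+02 2.0000e-02 1.6280e+02] [ 0.59673766 -0.09955659 -1.9382852 ] 39.48639346634319 13.9667
```

View pics/ov_wrist.png

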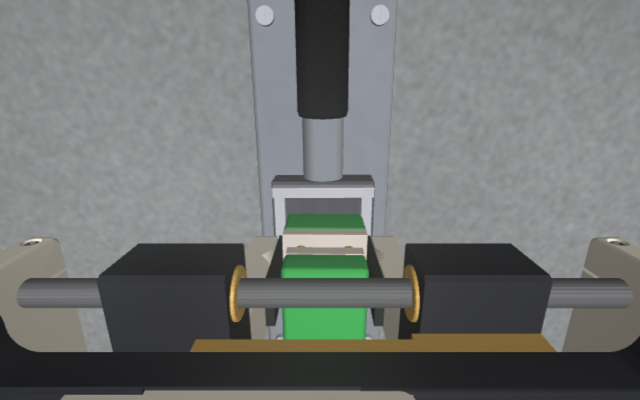

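View pics/ov_scene.png

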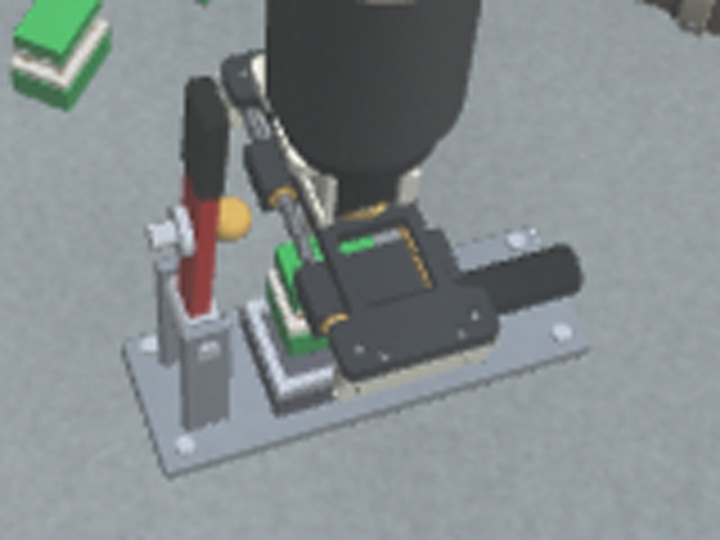

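The rim spans columns 274–374 (centre 324) and the mould 285–367 (centre 326), so the lateral error is about 1 mm, within the 2.5 mm play. Now a force-guarded descent.

```bash
python3 - <<'E'
from h import *
from plant import bot
f0=bot.read_state()["contact_force"]
bot.line_to(P(-8,0,45),40); 
z=45
while z>37.2:
    z-=0.5; bot.line_to(P(-8,0,z),15)
    s=bot.read_state(); d=s["contact_force"]-f0
    print(z,s["tcp_pos"][2].round(2),d.round(1))
    if np.linalg.norm(d)>5: break
bot.pause(.2); s=bot.read_state(); print(s["tcp_pos"].round(2),(s["contact_force"]-f0).round(1),s["width"],s["t"])
for n in("wrist",):
    im=bot.camera(n); cv2.imwrite(f"pics/dn_{n}.png",im[:,:,::-1])
E
```

```text
44.5 44.67 [ 0.2 -1.1 -0.1]
44.0 44.06 [-0.1 -0.1 -0.8]
43.5 43.48 [ 0.   0.  -0.5]
43.0 42.96 [ 0.9 -0.5 -0.6]
42.5 42.46 [-0.1  0.4 -1. ]
42.0 41.96 [-0.2 -0.2  0.4]
41.5 41.45 [ 0.5 -1.7 -0.9]
41.0 40.98 [ 0.2 -0.4 -0.6]
40.5 40.49 [-0.5 -0.  -1. ]
40.0 39.96 [ 1.  -0.  -0.8]
39.5 39.47 [-0.3 -0.4  0.2]
39.0 39.06 [ 1.1  0.6 -0. ]
38.5 39.05 [-2.7  0.8  6.8]
[558.14  98.89  39.04] [-2.5 -0.3  7. ] 39.957679173787795 18.1417
```

View pics/dn_wrist.png

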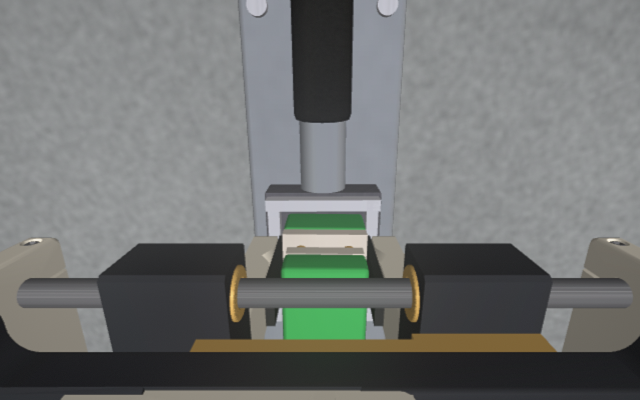

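Contact came at TCP z 39.05, which puts the mould base at z≈30, on the nest floor. Releasing and checking.

```bash
python3 - <<'E'
from h import *
from plant import bot
bot.line_to(P(-8,0,39.0),15)
bot.move_gripper(60); bot.line_to(P(-8,0,150),120)
bot.line_to(P(-40,0,230),200); bot.pause(.15)
s=bot.read_state(); print(s["tcp_pos"],s["t"],s["contact_force"])
im=bot.camera("wrist"); cv2.imwrite("pics/pl_w.png",im[:,:,::-1])
a=bot.camera("scene"); cv2.imwrite("pics/pl_s.png",cv2.resize(a[180:300,260:420],None,fx=4.5,fy=4.5,interpolation=cv2.INTER_CUBIC)[:,:,::-1])
c=bot.get_calibration("wrist"); T=wristT(s,c)
x,y=project(c,P(0,0,86),T)
q=comp(((im[:,:,1]>140)&(im[:,:,0]<90)).astype(np.uint8),x,y)
W=np.array([plane(c,k,86,T) for k in q]); print(q.tolist(), W.mean(0).round(1), P(0,0,86).round(1))
d=W.mean(0)-P(0,0,86); print("press-frame offset",(d@PX).round(1),(d@PY).round(1))
E
```

```text
[527.04331319 108.03913329 228.7570858 ] 20.85 [-0.1584998  -0.67854542 -0.82246317]
[[341.0, 199.0], [340.0, 246.0], [310.0, 246.0], [309.0, 199.0]] [565.7  97.1  86. ] [565.7  96.5  86. ]
press-frame offset -0.1 0.5
```

View pics/pl_w.png

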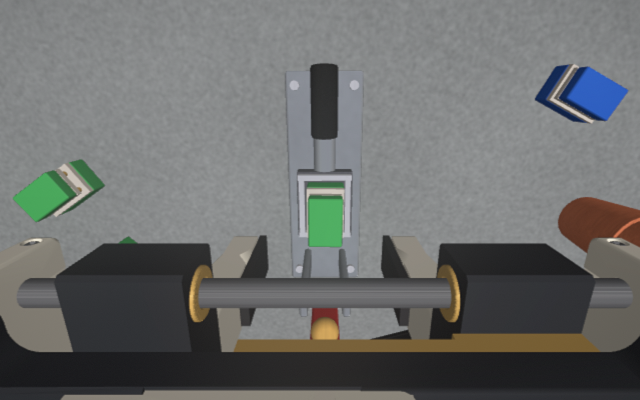

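View pics/pl_s.png

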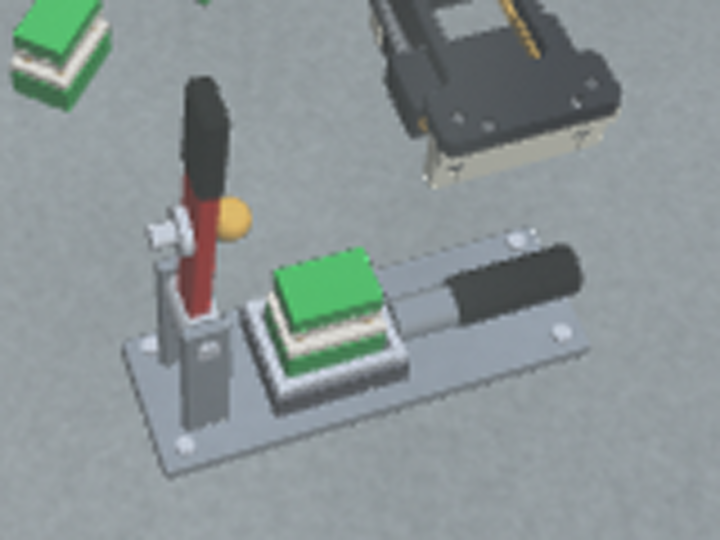

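The mould sits centred in the nest (offset −0.1, +0.5 mm), still open, and the brass ball is clear. Next I close the fingers, go over the raised handle to its far side, and find it gently.

```bash
cat >> h.py <<'E'
W=9.5
def tcp_at(th,r=155,off=0.):
    """TCP so the finger's lower hinge-far corner is at the handle's outer face, off mm outside it"""
    n=np.array([np.sin(th),np.cos(th)]); a=np.array([-np.cos(th),np.sin(th)])
    c=np.array([75,98])+r*a+(7+off)*n
    return P(c[0]+W,0,c[1]),PX*n[0]+np.array([0,0,n[1]])
E
python3 - <<'E'
from h import *
from plant import bot
q=quat(180-17.2)
for x,z in((-40,330),(112,330),(112,250),(-70,105)):
    print(np.round(bot.solve_ik(P(x,0,z),q),2))
bot.line_to(P(-40,0,330),300); bot.move_gripper(0)
bot.line_to(P(115,0,330),250); bot.line_to(P(115,0,252),150); bot.pause(.15)
f0=bot.read_state()["contact_force"]; print(f0,bot.read_state()["t"],bot.read_state()["width"])
x=115
while x>75:
    x-=3; bot.line_to(P(x,0,252),40); s=bot.read_state(); d=(s["contact_force"]-f0)@PX
    if d>1.5: break
print(x,d,s["tcp_pos"],s["t"])
a=bot.camera("scene"); cv2.imwrite("pics/h_s.png",cv2.resize(a[150:300,250:450],None,fx=4,fy=4,interpolation=cv2.INTER_CUBIC)[:,:,::-1])
E
```

```text
[ 0.57  0.08 -0.12  0.   -1.37 -2.44]
[ 0.38  0.32  0.18  0.   -1.44 -2.25]
[ 0.38  0.35  0.05  0.   -1.27 -2.25]
[ 0.61  0.21 -0.51  0.   -0.86 -2.49]
[-0.26765755 -0.16334961  0.86084663] 24.1 0.3158993262377837
73 -0.18555939636633917 [635.24212094  74.94445471 252.05876978] 27.6
```

View pics/h_s.png

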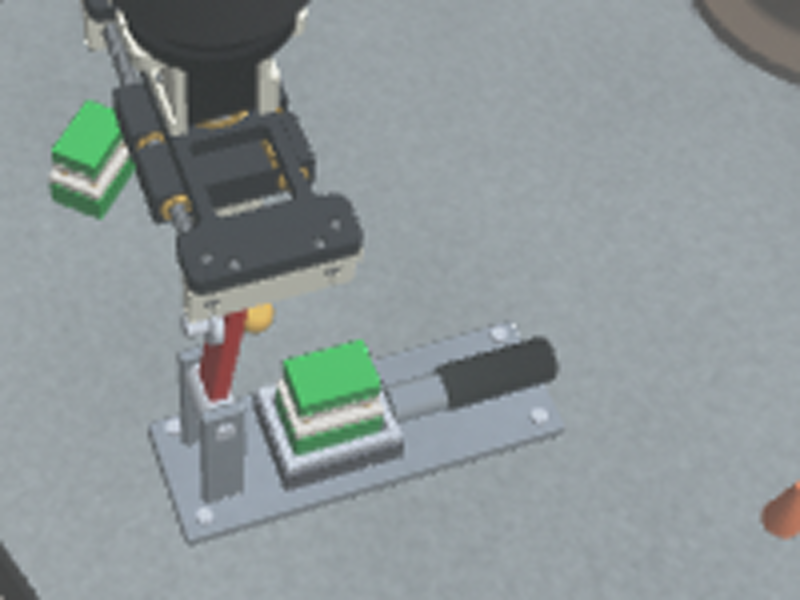

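The handle follows the finger: the red bar now leans nestward, with a drag of about 1 N or less as expected. I'll sweep it down along its arc, watching the force.

```bash
python3 - <<'E'
from h import *
from plant import bot
for th in np.arange(1.43,0.35,-0.09):
    p,n=tcp_at(th); bot.line_to(p,70)
    s=bot.read_state(); f=s["contact_force"]; print(round(th,2),s["tcp_pos"].round(1),f.round(1),round(f@n,1))
    if abs(f@n)>6: print("STOP"); break
print(s["t"])
a=bot.camera("scene"); cv2.imwrite("pics/h2_s.png",cv2.resize(a[150:300,250:450],None,fx=4,fy=4,interpolation=cv2.INTER_CUBIC)[:,:,::-1])
E
```

```text
1.43 [632.1  76.  252.6] [ 0.4 -0.3  0.3] 0.5
1.34 [618.5  80.2 250.7] [ 0.1  0.5 -0.2] -0.1
1.25 [605.7  84.1 247.4] [ 0.2 -0.2  1.3] 0.7
1.16 [593.1  88.  242.9] [-0.1 -0.1 -0.3] -0.2
1.07 [581.   91.7 237.3] [0.3 0.2 0.7] 0.5
0.98 [569.3  95.4 230.7] [-0.1  0.2 -1.3] -0.8
0.89 [558.2  98.8 222.8] [-0.9 -0.9  0.5] -0.1
0.8 [547.8 102.  214. ] [0.3 0.1 0.2] 0.3
0.71 [538.2 104.9 204.1] [-0.4  1.1 -0.2] -0.6
0.62 [529.3 107.6 193.4] [-0.1  0.9 -0.8] -0.8
0.53 [521.6 109.9 182. ] [1.2 0.4 0.2] 0.7
0.44 [514.8 112.  169.9] [ 0.5  0.4 -1. ] -0.8
0.35 [509.2 113.7 157.2] [-1.1  0.7 -0.1] -0.5
32.1
```

View pics/h2_s.png

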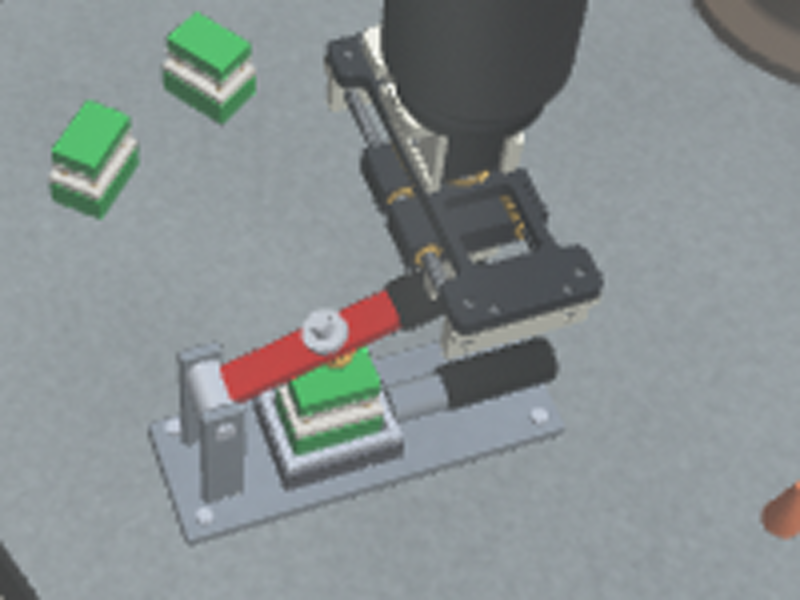

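The handle is down at about 0.35 with the foot just over the mould. Now the slow squeeze with force monitoring, limited to 19 N at the pad (about 39 N on the mould).

```bash
python3 - <<'E'
from h import *
from plant import bot
def F(n):
    fs=[]
    for _ in range(4):
        fs.append(bot.read_state()["contact_force"]@n); bot.pause(.008)
    return np.mean(fs)
th=0.35; peak=0; thc=None; log=[]; why="range"
while th>-0.15:
    th-=0.010 if thc is None else 0.006
    p,n=tcp_at(th); bot.line_to(p,25); f=F(n); log.append((round(th,3),round(f,1)))
    if thc is None and f>2.5: thc=th
    peak=max(peak,f)
    if f>19: why="limit"; break
    if peak>8 and f<2.2: why="gave"; break
    if bot.read_state()["t"]>54: why="time"; break
if why!="time":
    p,n=tcp_at(th,off=3); bot.line_to(p,60)
print(why,"contact",thc,"peak",peak); print(log)
s=bot.read_state(); print(s["t"],s["contact_force"],s["tcp_pos"])
a=bot.camera("scene"); cv2.imwrite("pics/h3_s.png",cv2.resize(a[150:300,250:450],None,fx=4,fy=4,interpolation=cv2.INTER_CUBIC)[:,:,::-1])
E
```

```text
gave contact 0.16999999999999982 peak 13.640180836609339
[(0.34, np.float64(0.3)), (0.33, np.float64(-0.0)), (0.32, np.float64(0.0)), (0.31, np.float64(0.3)), (0.3, np.float64(0.1)), (0.29, np.float64(-0.2)), (0.28, np.float64(-0.1)), (0.27, np.float64(0.2)), (0.26, np.float64(0.3)), (0.25, np.float64(-0.2)), (0.24, np.float64(0.1)), (0.23, np.float64(-0.0)), (0.22, np.float64(0.2)), (0.21, np.float64(0.3)), (0.2, np.float64(0.0)), (0.19, np.float64(0.0)), (0.18, np.float64(1.2)), (0.17, np.float64(3.8)), (0.164, np.float64(5.8)), (0.158, np.float64(8.1)), (0.152, np.float64(9.1)), (0.146, np.float64(11.4)), (0.14, np.float64(12.5)), (0.134, np.float64(13.6)), (0.128, np.float64(13.4)), (0.122, np.float64(9.7)), (0.116, np.float64(-0.5))]
40.05 [ 0.03231864 -0.48276953 -0.99708607] [500.54560331 116.78122787 125.90347665]
```

View pics/h3_s.png

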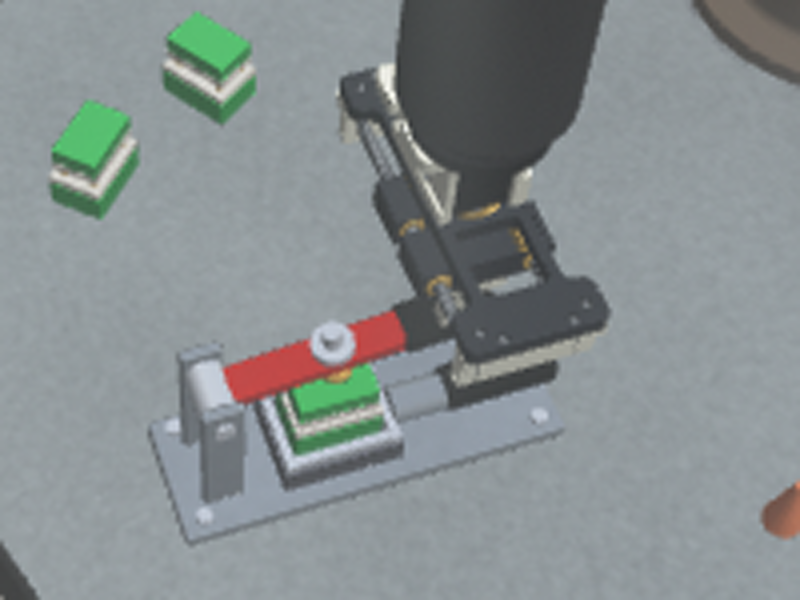

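The force built to 13.6 N at the pad (about 28 N on the mould), then dropped to zero, and I eased off. Retreating and verifying.

```bash
python3 - <<'E'
from h import *
from plant import bot
s=bot.read_state(); p=s["tcp_pos"]
bot.line_to(p+[0,0,90],150); bot.line_to(P(-110,0,270),250); bot.pause(.15)
a=bot.camera("scene"); cv2.imwrite("pics/f_s.png",cv2.resize(a[205:290,275:395],None,fx=6,fy=6,interpolation=cv2.INTER_CUBIC)[:,:,::-1])
cv2.imwrite("pics/f_sfull.png",a[:,:,::-1])
t=bot.camera("top"); s=bot.read_state(); print(s["t"],s["contact_force"])
cs=bot.get_calibration("scene"); 
# scene: visible near (-x side, +-y) top corners of upper half predicted for open/shut, in crop px
for zt,nm in((86,"open"),(78,"shut")):
    for x,y in((-25.5,17),(-25.5,-17),(25.5,17)):
        u=project(cs,P(x,y,zt)); print(nm,(x,y),((u-(275,205)+.5)*6).round(0))
# bystanders displacement
o=cv2.imread("pics/scene0.png")[:,:,::-1]
for nm,im in(("before",o),("after",a)): print(nm,[(int(st[4]),c.round(1).tolist()) for st,c in greens(im)[1]])
E
```

```text
41.525 [-0.08449103 -0.53034906 -0.03155197]
open (-25.5, 17) [426. 241.]
open (-25.5, -17) [395. 171.]
open (25.5, 17) [303. 276.]
shut (-25.5, 17) [424. 252.]
shut (-25.5, -17) [394. 182.]
shut (25.5, 17) [302. 286.]
before [(144, [267.1, 149.9]), (148, [301.9, 160.1]), (171, [272.3, 183.3]), (182, [230.8, 190.7])]
after [(148, [301.9, 160.1]), (171, [272.3, 183.2]), (181, [230.9, 190.7]), (129, [333.4, 247.4])]
```

View pics/f_s.png

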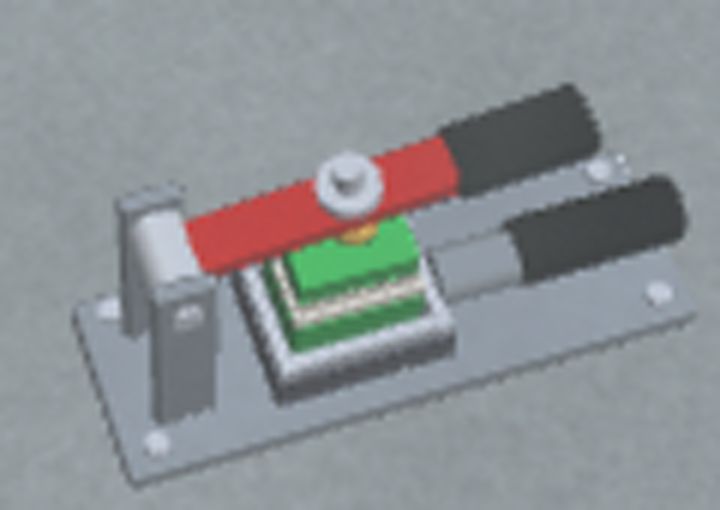

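View pics/f_sfull.png

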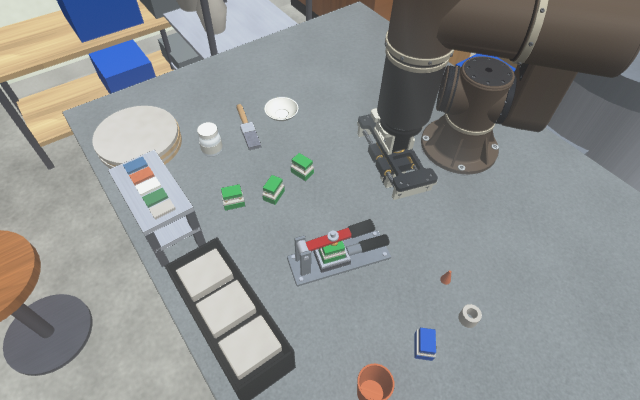

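```bash
python3 - <<'E'
import cv2,numpy as np
a=cv2.imread("pics/f_sfull.png"); b=cv2.imread("pics/pl_s.png"); b=cv2.resize(b,(160,120),interpolation=cv2.INTER_AREA); a=a[180:300,260:420]
for c in (78,82,): 
    for n,i in(("open",b),("now",a)): print(c,n,[(r+180,tuple(int(v) for v in i[r,c][::-1])) for r in range(58,82)])
v=np.hstack([b[50:90,50:110],a[50:90,50:110]]); cv2.imwrite("pics/cmp.png",cv2.resize(v,None,fx=6,fy=6,interpolation=cv2.INTER_NEAREST))
E
```

```text
78 open [(238, (85, 189, 110)), (239, (85, 188, 110)), (240, (84, 188, 110)), (241, (85, 189, 110)), (242, (84, 189, 109)), (243, (85, 189, 109)), (244, (84, 188, 109)), (245, (84, 188, 109)), (246, (84, 189, 109)), (247, (82, 179, 106)), (248, (71, 135, 86)), (249, (80, 133, 92)), (250, (128, 158, 132)), (251, (164, 165, 158)), (252, (210, 209, 204)), (253, (216, 214, 209)), (254, (204, 202, 196)), (255, (149, 157, 143)), (256, (80, 146, 95)), (257, (68, 129, 83)), (258, (71, 127, 85)), (259, (103, 144, 118)), (260, (185, 196, 205)), (261, (191, 198, 212))]
78 now [(238, (166, 124, 126)), (239, (192, 75, 75)), (240, (151, 70, 69)), (241, (133, 92, 74)), (242, (97, 174, 104)), (243, (85, 187, 110)), (244, (84, 186, 108)), (245, (85, 186, 109)), (246, (85, 186, 109)), (247, (84, 186, 108)), (248, (85, 185, 109)), (249, (82, 176, 104)), (250, (69, 123, 82)), (251, (75, 124, 86)), (252, (118, 128, 117)), (253, (186, 185, 179)), (254, (206, 204, 198)), (255, (147, 151, 141)), (256, (74, 147, 92)), (257, (70, 126, 84)), (258, (70, 125, 84)), (259, (96, 137, 111)), (260, (192, 200, 212)), 
[... 454 characters left out ...]
56, (68, 128, 84)), (257, (75, 130, 90)), (258, (116, 154, 133)), (259, (188, 198, 209)), (260, (189, 196, 208)), (261, (151, 156, 164))]
82 now [(238, (184, 75, 74)), (239, (143, 75, 75)), (240, (141, 120, 118)), (241, (128, 181, 150)), (242, (95, 185, 118)), (243, (87, 184, 111)), (244, (86, 188, 110)), (245, (86, 187, 110)), (246, (86, 186, 109)), (247, (85, 184, 109)), (248, (81, 171, 102)), (249, (71, 127, 85)), (250, (81, 126, 90)), (251, (143, 142, 138)), (252, (185, 183, 177)), (253, (192, 191, 185)), (254, (146, 149, 139)), (255, (71, 132, 86)), (256, (70, 125, 84)), (257, (73, 127, 88)), (258, (110, 149, 127)), (259, (190, 198, 211)), (260, (187, 194, 207)), (261, (148, 152, 160))]
```

View pics/cmp.png

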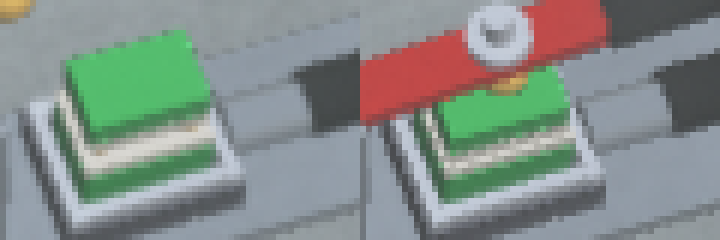

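The top edge dropped about 2 px against 1.8 px predicted for the 8 mm closing, so the mould is shut. The lower half hasn't moved in the nest. Handing in.

```bash
python3 - <<'E'
from plant import bot
bot.close_job()
E
```

```text
the job is handed in; nothing more can be done
```

The green mould farthest to the robot's right is in the press nest and snapped shut, and the job is handed in at about 41.5 s of the 61 s allowed.

- **Placing:** I carried the open mould by its lower half and set it down until it touched the floor at about z = 30 mm. A wrist picture after release put it within 0.5 mm of the nest centre, still open.
- **Squeezing:** I swept the upper handle down from behind with the closed fingers. The foot met the mould at a handle angle of about 0.17 to 0.18. The force at the pad rose to 13.6 N, about 28 N on the mould, then dropped to zero near 0.116. I lifted off at once.
- **Last checks:**
  - **Shut:** In the scene camera the mould's top edge dropped about 2 px, where 1.8 px was expected for the 8 mm closing. The lower half had not moved.
  - **Other things on the bench:** The other green moulds had not moved, within 0.1 px. The rest of the bench looked unchanged by eye only.
  - **Clear of the robot:** The robot was clear of everything, with about zero contact force.
- **Disagreed or missed:**
  - My force check did not register the first touch on the raised handle because its drag is within the sensor noise. The handle had moved about 0.1 rad before I saw it in a picture, with no harm done.
  - I judged the closing from the scene camera only, not from two views.

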